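Reject a failed kiosk power brick through the locked drop box

ROBOT

A 6-joint arm with a two-finger parallel gripper is mounted at the origin on the work surface. World frame = base frame: x ahead of the robot, y to its left, z up, the work surface at z = 0. Lengths are in m, angles in rad, forces in N, time in s.
With the tool pointing down it reaches from about 0.275 to 0.75 m from the base axis. Payload 10.2 kg.
Tool frame: the origin (TCP) lies midway between the tips of the shut fingers; the grasp point (between the pads) lies grasp_offset behind it (grasp_offset is the distance from the TCP to the grasp point, in m); z points along the fingers, y is the direction in which the jaws open and shut (so a half turn about z gives the same grasp; the last joint's range is limited). The gripper opens to 85 mm and grips with 20 to 120 N. Pads are 22 mm wide; open, the fingers measure 114 mm over their backs; the gripper's body (76 mm by 85 mm) begins 54 mm behind the grasp point. The pads swing forward as they close: fully open they stand 13 mm farther back than shut.
Start: joints at [-1.509, 0.313, 1.498, -0, 1.331, -0.223], TCP at [0.147, -0.504, 0.195] pointing down, gripper open.
Joint ranges: [-2.94, 2.94], [-0.97, 2.17], [0.19, 2.56], [-1.23, 4.37], [0.02, 3.11], [-2.88, 2.88]. Speed limits (rad/s): [2.39, 2.39, 3.01, 3.14, 3.14, 3.14].

INTERFACE

Orientations are given as a unit quaternion [w, x, y, z].
In Python, from bench import get_obs, capture, close_job, search_frame, trace, pinpoint, grasp_offset gives the robot as it stands.
- The arm moves only by the tool step_arm, never from a script. Its argument "increments" is one flat list of numbers, 4 for each row, row after row: the shift along the tool's x, y, z in m, then the turn about the tool's z in degrees. In form: [tx, ty, tz, twist, tx, ty, tz, twist, ...]. A call has 1 to 20 rows; each row is the pose to reach, as a shift and turn from the pose commanded when the call began, along the tool's axes at that moment; what a row does not reach only later rows make up. A row lasts 1/10 s, in which the tool goes at most 50 mm and 8.59 degrees, less where a joint would pass 70% of its speed; a pose out of reach is approached as far as the arm can. A call with a gripper value outside its range is refused whole. "hand" is the closure, from 0 (fully open) to 1 (shut), set as the call begins (left out, the last holds). The fingers move at their own pace and stop on an object; the grip force is fixed at half the most. Time passes only in rows, so rows that repeat a pose let the fingers close. It gives the time, the measured TCP pose, the force and the opening at its end, in the units of the state.
- get_obs(): the state, without advancing time (a new reading comes with each control period).
- capture(name): name is "scene" or "top" or "wrist"; returns a dict with "image" (384x512x3 uint8, blue, green, red), "fov_y" (degrees; the focal length in pixels is half the picture's height over the tangent of half this angle, whatever the lens; pixels are square), "cx", "cy" (the principal point, pixels), "R" (3x3) and "t" (3): a world point X has camera coordinates R X + t. Camera axes: x right, y down, z forward; pixel columns grow to the right and rows downward; lengths in m; the calibration is good to about 2 mm. A picture is of the moment at which its call begins. There is no depth.
- close_job(): hands the job in, once; it reports no verdict.
Trained networks look in the newest picture that a camera, given by its name, has taken for a name from the list of things; names that differ only in an ending like _2 or _b are one class to them, and where a whole thing is asked for, a point or a joint stands for the part that bears it (a point fixed in the world has none). Each returns a list of dicts, best first, with "score" (0 to 1); they miss things now and then, are a little off and sometimes report something else, mostly with a low value. They report only what shows in the picture. A call takes as long as a camera call. They do not tell look-alikes from the thing itself.
- search_frame(camera, thing): "rect" ([centre column, centre row, width, height] in pixels, round what is visible of it).
- trace(camera, thing): "pixels" (384x512 bool, what is visible of it) and "rect" ([centre column, centre row, width, height] in pixels, round what is visible of it).
- pinpoint(camera, thing): "location" ([column, row] in pixels: a listed point, or the origin of a listed thing).
The state is a dict: "time": time; "q": joint angles; "joint_vel": joint speeds; "joint_efforts": joint torques, N m; "tcp_pos": TCP position; "orientation": TCP orientation; "force": force on the tool from outside, world axes, zero at the start; "torque": the same for the moment, N m; "gripper_width": finger opening in m.
Only numpy, scipy, OpenCV 4.12 (cv2) and the standard library are available. Lean on these libraries where they do the work, as an engineer would, in place of code of your own. Each camera call takes 0.05 s, during which the arm holds its last target.

TASK

Press the red key of the key bank so that it latches and the blue key pops up, which unlocks the flap of the drop box. Then put the orange-banded failed power brick into the box, pushing the sprung flap open with it and letting go inside, and finally press the blue key so that it latches and the red key pops up, locking the shut flap. Do not press the white or yellow key, and leave the green-banded good brick, the green-banded white reader, the screwdriver and the white ring where they lie.

Things in the scene. Friction and masses are not known exactly. Their poses are not given: they have to be found in the camera images.
- console: Grey key bank fixed to the bench, 200 x 100 mm (its x, y), top face 50 mm up; origin under its centre on the bench. Four key caps (32 mm along its x, 50 along its y) stand in a row at x = -63, -21, +21, +63 mm, y = 0; which colour is where varies. Cap tops are 74 mm above the bench when up, about 64 when latched, 60 when bottomed.
- red_top (a point): Centre of the top face of the red key's cap (moves with the key). The keys are interlocked, one latched at a time: pressing a key straight down through its full 14 mm (about 5 N, then a rigid stop) latches it as it is let go, and the key that was down pops up. A key let go before about 10 mm springs back up, and may leave none latched.
- blue_top (a point): Centre of the top face of the blue key's cap; this key is the latched one at the start.
- white_top (a point): Centre of the top face of the white key's cap: not to be pressed.
- yellow_top (a point): Centre of the top face of the yellow key's cap: not to be pressed.
- key_red (a joint): How far the red key is pressed, m: 0 = up, about 0.010 = down and latched, 0.014 = bottomed. While it is latched the flap's bolt is withdrawn.
- key_blue (a joint): How far the blue key is pressed, m: 0 = up, about 0.010 = down and latched, 0.014 = bottomed. Latched at the start.
- key_white (a joint): How far the white key is pressed, m: 0 = up, about 0.010 = down and latched, 0.014 = bottomed. Leave up.
- key_yellow (a joint): How far the yellow key is pressed, m: 0 = up, about 0.010 = down and latched, 0.014 = bottomed. Leave up.
- dropbox: White steel drop box with a red top, fixed to the bench, 190 x 182 mm (its x, y) and 200 mm high, walls 5 mm, closed all round except for the slot in its top; origin under its centre on the bench. Inside floor 6 mm above the bench.
- slot_mouth (a point): Centre of the slot, level with the box's top face (200 mm above the bench; x = 0, y = -10 mm in the box frame). The slot is 150 mm along the box's x and 130 mm along its y, filled by the black flap, hinged along the slot's -y edge (65 mm from this point); its +y edge swings down into the box.
- flap (a joint): Flap angle, rad: 0 = shut, level, up to 1.4 = hanging into the box. Bolted unless the red key is latched. Its spring (0.2 N m at 0, 0.6 at 1.4 rad) carries a brick laid on it: push it down with the held brick and fingers, grasp point about 20 mm below the box top, and let go there; they hold it open while the brick slides off, and it shuts when they leave.
- bad_psu_mid (a point): Centre of the failed power brick: black block 110 x 40 x 32 mm (its x, y, z) with an orange band round the middle, lying flat, 0.18 to 0.36 kg. Can lie at any yaw. It drops in with its length along the slot's 150 mm when the fingers open about 20 mm more than its width.
- good_reader_mid (a point): Centre of the good reader module: white block 86 x 44 x 38 mm (its x, y, z) with a green band round the middle, lying flat at any yaw. Leave it.
- good_psu_mid (a point): Centre of the good power brick: black block 110 x 40 x 32 mm with a green band, at any yaw. Leave it.
- screwdriver: Black-handled screwdriver lying on the bench, 200 mm long along its x, 26 mm thick; origin under its middle. Leave it.
- grommet: White plastic ring lying flat, 84 mm across, 18 mm high; origin under its centre. Leave it.
Things that resemble listed ones, but are neither listed nor needed, are in the scene too. What is shaped like the part that bears bad_psu_mid but brown, pink or purple is not meant.

How it is judged:
On the way, in this order (a step that is already met when the one before it is completed fails the run):
1. the red key is latched and the blue key has popped up (value of joint key_red between 0.008 and 0.0115 m and value of joint key_blue below 0.003 m), for 0.2 s.
2. the failed power brick is inside the drop box (z of bad_psu_mid in the frame of dropbox between 0 and 0.13 m and x of bad_psu_mid in the frame of dropbox between -0.095 and 0.095 m and y of bad_psu_mid in the frame of dropbox between -0.09 and 0.09 m), for 0.2 s.
At the end, for the whole second after the job is handed in: The blue key is latched (pressed more than 8 mm and staying there), the red, white and yellow keys are up (less than 3 mm), the flap is shut (under 0.08 rad), and the centre of the failed power brick is inside the drop box (within its walls, less than 130 mm above the bench) (all of step 2 and value of joint key_blue above 0.008 m and value of joint each of key_red, key_white, key_yellow below 0.003 m and value of joint flap below 0.08 rad); the robot touches nothing.
It fails at once if the white or yellow key pressed more than 6 mm (value of joint any of key_white, key_yellow above 0.006 m).
It fails at once if the good brick moved more than 15 mm (distance of good_psu_mid from where it was at the start of the episode above 0.015 m).
It fails at once if the reader moved more than 15 mm (distance of good_reader_mid from where it was at the start of the episode above 0.015 m).
It fails at once if the screwdriver moved more than 20 mm (distance of screwdriver from where it was at the start of the episode above 0.02 m).
It fails at once if the white ring moved more than 20 mm (distance of grommet from where it was at the start of the episode above 0.02 m).
It also fails if it takes over 64 s, if anything falls off the work surface, if the arm or the gripper's body presses on something with over 40 N, if the wrist force passes 120 N, or if a joint passes its speed limit or range.

## Working session

There is one attempt and no reset: what is moved stays moved. The work goes in short steps, Python scripts to look and compute and a tool call to move; the robot and the scene stay as the last step left them, time stands still between calls to the robot, and variables do not carry over. Pictures are saved under pics/ and viewed, and the job is handed in when it is done.

Besides the shell and the picture viewer there is one more tool, called after "Call:" by a JSON object that holds its "name" and its "arguments". step_arm: Moves the arm, as the interface text tells. Its arguments: {"type":"object","properties":{"increments":{"type":"array"},"hand":{"type":"number"}},"required":["increments"]}

```bash
mkdir -p pics; ls; cat > h.py <<'E'
import numpy as np, cv2
from bench import *
def K(c):
    f=192/np.tan(np.radians(c['fov_y'])/2); return f
def proj(c,X):
    p=np.array(c['R'])@np.array(X)+np.array(c['t']); f=K(c); return [c['cx']+f*p[0]/p[2], c['cy']+f*p[1]/p[2]]
def ray(c,px,z):
    R=np.array(c['R']);t=np.array(c['t']);f=K(c)
    d=R.T@np.array([(px[0]-c['cx'])/f,(px[1]-c['cy'])/f,1]); o=-R.T@t
    return o+d*(z-o[2])/d[2]
E
python3 - <<'E'
from h import *
for n in ('scene','top','wrist'):
    c=capture(n); cv2.imwrite(f'pics/{n}0.png',c['image']); print(n,c['fov_y'],c['cx'],c['cy'],(-np.array(c['R']).T@np.array(c['t'])).round(3))
    if n!='wrist':
      Z=dict(red_top=.074,blue_top=.064,white_top=.074,yellow_top=.074,slot_mouth=.2,bad_psu_mid=.016,good_psu_mid=.016,good_reader_mid=.019,screwdriver=0,grommet=0,dropbox=0,console=0)
      for k,z in Z.items():
        for r in pinpoint(n,k)[:4]:
            print(n,k,round(r['score'],2),np.round(r['location']),ray(c,r['location'],z).round(3)[:2])
o=get_obs();print(o,grasp_offset)
E
```

```text
pics
scene 55.45089176984624 258.57901133425247 187.14637366362774 [0.881 0.093 0.949]
scene red_top 0.5 [150. 178.] [ 0.603 -0.326]
scene blue_top 0.62 [168. 140.] [ 0.476 -0.338]
scene blue_top 0.43 [164. 164.] [ 0.55  -0.312]
scene blue_top 0.35 [291. 177.] [0.468 0.023]
scene white_top 0.84 [159. 164.] [ 0.557 -0.322]
scene white_top 0.32 [164. 166.] [ 0.558 -0.305]
scene yellow_top 0.81 [163. 154.] [ 0.525 -0.324]
scene yellow_top 0.35 [290. 177.] [0.471 0.022]
scene slot_mouth 0.64 [409. 220.] [0.541 0.303]
scene bad_psu_mid 0.74 [241. 210.] [ 0.585 -0.077]
scene bad_psu_mid 0.61 [168. 239.] [ 0.727 -0.228]
scene bad_psu_mid 0.6 [250. 151.] [ 0.405 -0.118]
scene bad_psu_mid 0.56 [207. 114.] [ 0.333 -0.286]
scene good_psu_mid 0.77 [299. 229.] [0.581 0.088]
scene good_reader_mid 0.73 [289. 175.] [0.443 0.013]
scene screwdriver 0.77 [237. 267.] [ 0.729 -0.031]
scene screwdriver 0.7 [161. 152.] [ 0.491 -0.369]
scene grommet 0.18 [164. 167.] [ 0.534 -0.338]
scene dropbox 0.56 [385. 249.] [0.55  0.316]
scene console 0.71 [164. 169.] [ 0.54  -0.336]
scene console 0.3 [289. 176.] [0.43
[... 1035 characters left out ...]
35, 'q': array([-1.50938289e+00,  3.12904652e-01,  1.49770385e+00, -4.31121863e-05,
        1.33099945e+00, -2.23364622e-01]), 'joint_vel': array([-1.83508554e-03,  3.72183278e-05, -8.37578486e-04,  8.18566943e-04,
       -6.31682778e-04, -1.42548327e-03]), 'joint_efforts': array([ 1.58269186e-04, -4.12166226e+01, -2.59897721e+01, -1.65341007e-04,
        5.34494429e-04,  6.48385367e-06]), 'tcp_pos': array([ 0.14749008, -0.5038583 ,  0.19549034]), 'orientation': array([-9.31590706e-06,  9.89879071e-01,  1.41913438e-01, -2.02520767e-05]), 'force': array([ 0.09760998, -0.52145972, -0.33180887]), 'torque': array([0.09177497, 0.07319233, 0.02336033]), 'gripper_width': 0.08544646128929134} 0.0187
```

```bash
python3 - <<'E'
import cv2
for n in ('scene','top'):
    cv2.imwrite(f'pics/{n}0b.png',cv2.resize(cv2.imread(f'pics/{n}0.png'),(800,600),interpolation=cv2.INTER_CUBIC))
E
```

```text
(no output)
```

View pics/scene0b.png

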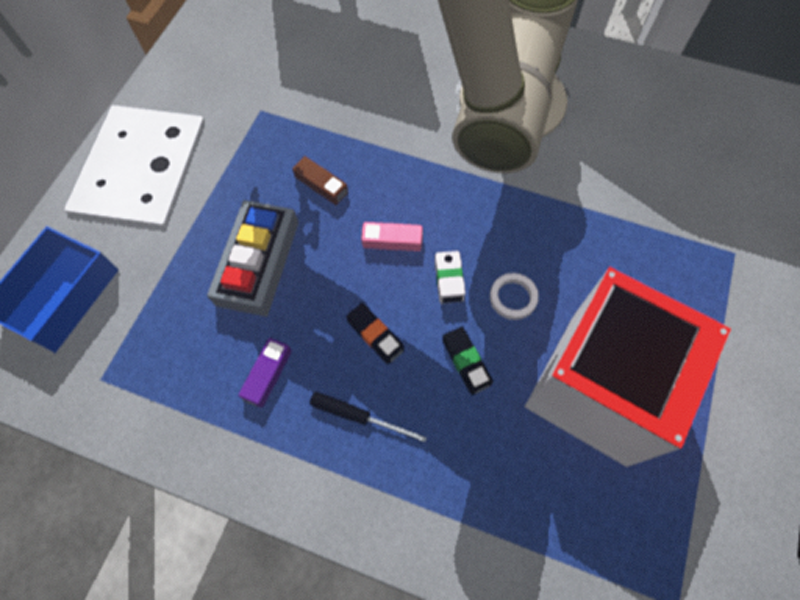

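View pics/top0b.png

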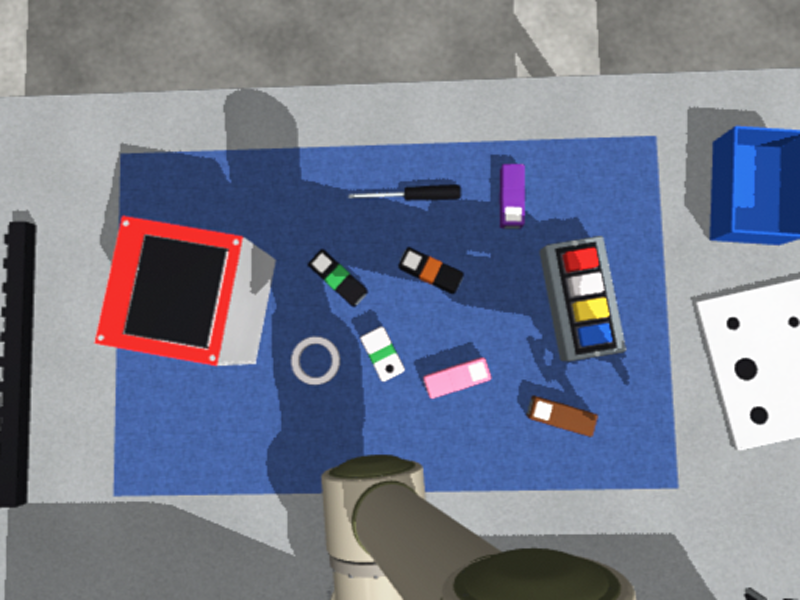

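```bash
cat > m.py <<'E'
from h import *
import sys
def pts(c,mask,z):
    ys,xs=np.nonzero(mask); 
    return np.array([ray(c,(x,y),z)[:2] for x,y in zip(xs,ys)])
def comp(mask,near):
    n,l,s,cc=cv2.connectedComponentsWithStats(mask.astype(np.uint8))
    i=min(range(1,n),key=lambda i:(s[i,4]<15)*1e6+np.hypot(*(cc[i]-near))); return l==i
def rect(P):
    r=cv2.minAreaRect((P*1000).astype(np.float32)); return np.round(r[0],1),np.round(r[1],1),round(r[2],1)
if __name__=='__main__':
  for n in ('top','scene'):
    c=capture(n);im=c['image'];hsv=cv2.cvtColor(im,cv2.COLOR_BGR2HSV);H,S,V=cv2.split(hsv)
    red=((H<6)|(H>174))&(S>170)&(V>110)
    a={'top':dict(box=(110,185),red=(371,166),blue=(381,213),yel=(378,197),org=(276,173)),'scene':dict(box=(409,220),red=(152,178),blue=(168,139),yel=(162,151),org=(240,212))}[n]
    m=comp(red,np.array(a['box'])); print(n,'box',rect(pts(c,m,.2)))
    m=comp(red,np.array(a['red'])); print('red',m.sum(),rect(pts(c,m,.074)),pts(c,m,.074).mean(0).round(3))
    m=comp((H>20)&(H<33)&(S>120)&(V>100),np.array(a['yel'])); print('yel',m.sum(),rect(pts(c,m,.074)))
    mk=np.zeros(H.shape,bool);x,y=a['blue'];mk[y-14:y+14,x-16:x+16]=1
    m=comp((H>100)&(H<125)&(S>200)&(V>140)&mk,np.array(a['blue'])); print('blue',m.sum(),rect(pts(c,m,.064)))
    m=comp((H>5)&(H<18)&(S>150)&(V>60),np.array(a['org'])); print('org',m.sum(),rect(pts(c,m,.03)))
    for k,near,z in (('bad_psu_mid',a['org'],.032),('console',a['red'],.05),('dropbox',a['box'],.2)):
        for r in trace(n,k)[:5]:
            if k!='bad_psu_mid' or np.hypot(r['rect'][0]-near[0],r['rect'][1]-near[1])<15: print(k,round(r['score'],2),rect(pts(c,r['pixels'],z)))
E
python3 m.py
```

```text
top box (array([546.9, 307.5]), array([181.4, 189.9]), 78.6)
red 265 (array([ 595.3, -323.8]), array([33.6, 53.6]), 8.1) [ 0.595 -0.325]
yel 288 (array([ 513.1, -335.8]), array([33.9, 56.2]), 8.5)
blue 214 (array([ 472.5, -344.7]), array([28.9, 48. ]), 8.4)
org 155 (array([590.6, -78.3]), array([26.7, 41.6]), 62.2)
bad_psu_mid 0.6 (array([589.9, -78.5]), array([110.1,  43.8]), 62.3)
dropbox 0.58 (array([541.1, 280.7]), array([238. , 191.1]), 78.6)
dropbox 0.36 (array([ 469.1, -300.2]), array([29.8, 46.9]), 6.4)
scene box (array([549.4, 309.3]), array([180.5, 189.5]), 78.9)
red 196 (array([ 600.3, -322.5]), array([32.1, 49.2]), 5.1) [ 0.6   -0.323]
yel 234 (array([ 519.1, -331.5]), array([37.5, 56.8]), 3.3)Traceback (most recent call last):
  File "m.py", line 20, in <module>
    m=comp((H>100)&(H<125)&(S>200)&(V>140)&mk,np.array(a['blue'])); print('blue',m.sum(),rect(pts(c,m,.064)))
  File "m.py", line 8, in comp
    i=min(range(1,n),key=lambda i:(s[i,4]<15)*1e6+np.hypot(*(cc[i]-near))); return l==i
ValueError: min() iterable argument is empty
```

```bash
python3 - <<'E'
import cv2
i=cv2.imread('pics/top0.png')
a=cv2.resize(i[140:235,50:180],(780,570),interpolation=cv2.INTER_CUBIC);cv2.imwrite('pics/box.png',a)
a=cv2.resize(i[140:240,240:410],(800,470),interpolation=cv2.INTER_CUBIC);cv2.imwrite('pics/cons.png',a)
E
```

```text
(no output)
```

View pics/box.png

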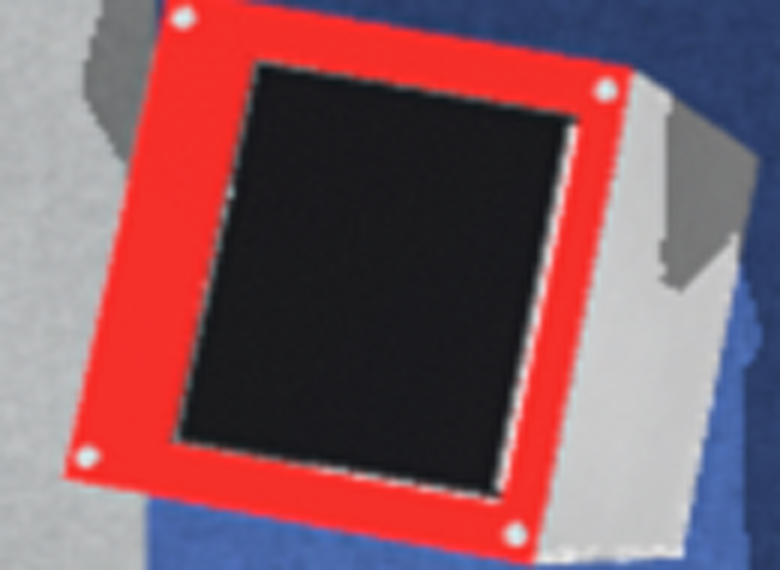

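View pics/cons.png

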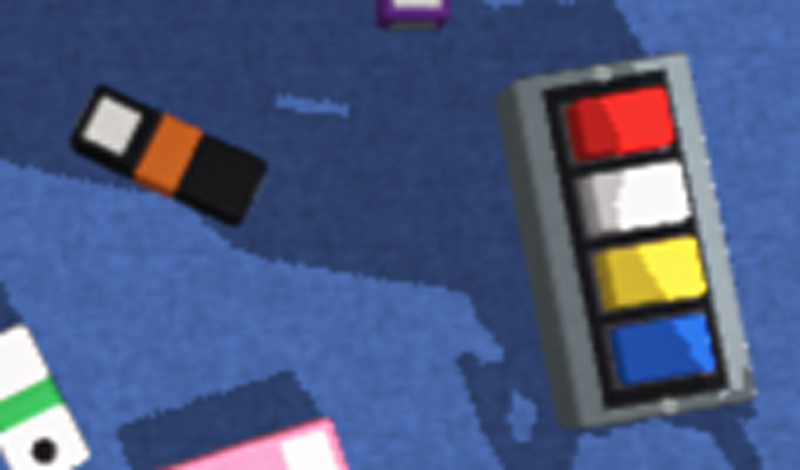

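```bash
cat > inc.py <<'E'
from h import *
import sys
from scipy.spatial.transform import Rotation as Ro
def pose():
    o=get_obs();q=o['orientation'];R=Ro.from_quat([q[1],q[2],q[3],q[0]]).as_matrix();return o,R
if __name__=='__main__':
    # args: x y z yaw(deg of tool x)
    x,y,z,yaw=map(float,sys.argv[1:5]);o,R=pose()
    cur=np.degrees(np.arctan2(R[1,0],R[0,0]))
    tw=-((yaw-cur+90)%180-90)
    print('t',round(o['time'],2),'tcp',o['tcp_pos'].round(4),'yaw',cur.round(2),'q',o['q'].round(2),'F',o['force'].round(1),'w',round(o['gripper_width'],4))
    print('inc',(R.T@(np.array([x,y,z])-o['tcp_pos'])).round(4),'twist',round(tw,2))
E
python3 inc.py .597 -.3265 .105 8.4
```

```text
t 1.6 tcp [ 0.1475 -0.5039  0.1955] yaw 16.32 q [-1.51  0.31  1.5  -0.    1.33 -0.22] F [-0.4 -0.2 -0.1] w 0.0855
inc [ 0.4812 -0.0439  0.0905] twist 7.92
```

Call:
{"name": "step_arm", "arguments": {"increments": [0.481,-0.044,0.0,7.9,0.481,-0.044,0.0,7.9,0.481,-0.044,0.0,7.9,0.481,-0.044,0.0,7.9,0.481,-0.044,0.0,7.9,0.481,-0.044,0.0,7.9,0.481,-0.044,0.0,7.9,0.481,-0.044,0.0,7.9,0.481,-0.044,0.0,7.9,0.481,-0.044,0.0,7.9,0.481,-0.044,0.04,7.9,0.481,-0.044,0.08,7.9,0.481,-0.044,0.0905,7.9,0.481,-0.044,0.0905,7.9], "hand": 1}}

```text
time: 3.0
tcp_pos: [0.5962, -0.3263, 0.104]
orientation: [-0.001, 0.997, 0.073, -0.001]
force: [-0.3, -0.2, -0.2]
gripper_width: 0.0001
```

```bash
python3 inc.py .597 -.3265 .060 8.4; python3 - <<'E'
from h import *
a=capture('wrist')['image'];c=capture('scene');b=c['image']
cv2.imwrite('pics/r1.png',np.hstack([cv2.resize(a,(400,300)),cv2.resize(b[110:230,90:250],(400,300))]))
t=capture('top')['image'];cv2.imwrite('pics/r1t.png',cv2.resize(t[130:250,300:460],(640,480)))
E
```

```text
t 3.0 tcp [ 0.5962 -0.3263  0.104 ] yaw 8.4 q [-0.67  0.73  1.08  0.    1.33  0.75] F [-0.3 -0.2 -0.2] w 0.0001
inc [0.0008 0.0004 0.044 ] twist 0.0
```

View pics/r1.png

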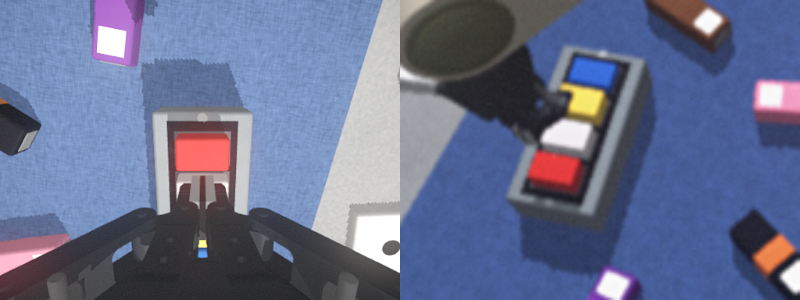

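View pics/r1t.png

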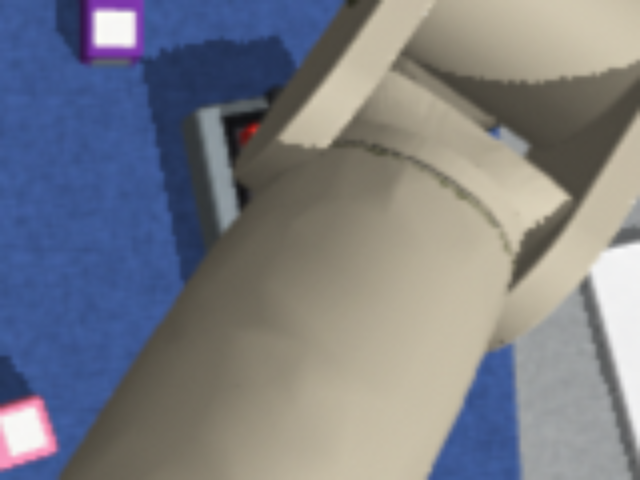

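```bash
python3 - <<'E'
from h import *
c=capture('scene');im=cv2.resize(c['image'][110:230,90:250],(800,600),interpolation=cv2.INTER_CUBIC)
def d(X,col):
    p=proj(c,X);cv2.circle(im,(int((p[0]-90)*5),int((p[1]-110)*5)),5,col,-1)
d(get_obs()['tcp_pos'],(0,255,0)); d([.597,-.3265,.074],(255,0,255)); d([.597,-.3265,.0],(255,255,0))
cv2.imwrite('pics/r2.png',im)
w=capture('wrist')
for X in ([.597,-.3265,.074],get_obs()['tcp_pos']): print(proj(w,X))
for r in pinpoint('wrist','red_top')[:2]: print(r['score'],r['location'],ray(w,r['location'],.074))
wi=w['image'];hsv=cv2.cvtColor(wi,cv2.COLOR_BGR2HSV)
m=((hsv[...,0]<6)|(hsv[...,0]>174))&(hsv[...,1]>120)&(hsv[...,2]>110)
from m import *
mm=comp(m,np.array([258,195]));P=pts(w,mm,.074);print(mm.sum(),rect(P))
E
```

```text
[np.float64(257.5124835389424), np.float64(200.65611775674293)]
[np.float64(258.60756403548777), np.float64(216.5716752606274)]
0.73 [257.0, 199.3] [ 0.59796851 -0.32598265  0.074     ]
3153 (array([ 600.8, -325.2]), array([34.8, 49.3]), 8.3)
```

View pics/r2.png

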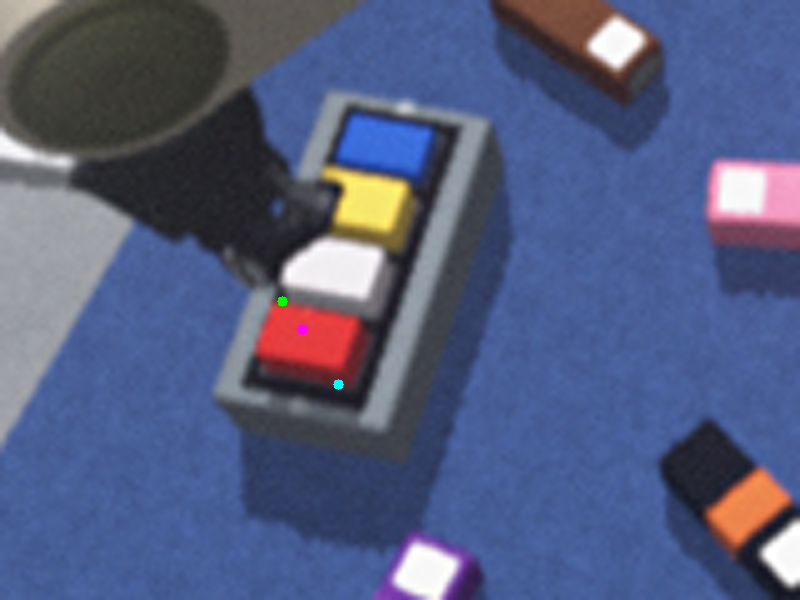

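Call:
{"name": "step_arm", "arguments": {"increments": [0.003,-0.001,0.02,0,0.003,-0.001,0.028,0,0.003,-0.001,0.034,0,0.003,-0.001,0.04,0,0.003,-0.001,0.043,0,0.003,-0.001,0.046,0,0.003,-0.001,0.046,0]}}

```text
time: 4.0
tcp_pos: [0.5995, -0.3251, 0.0588]
orientation: [-0.0, 0.997, 0.073, -0.0]
force: [0.9, 0.1, 0.4]
gripper_width: -0.0003
```

```bash
python3 - <<'E'
from h import *
print(get_obs()['force'],get_obs()['tcp_pos'])
a=capture('wrist')['image'];c=capture('scene');b=c['image']
cv2.imwrite('pics/r3.png',np.hstack([cv2.resize(a,(400,300)),cv2.resize(b[110:230,90:250],(400,300))]))
E
```

```text
[0.88674239 0.14091243 0.39928923] [ 0.59949034 -0.32506496  0.05884293]
```

View pics/r3.png

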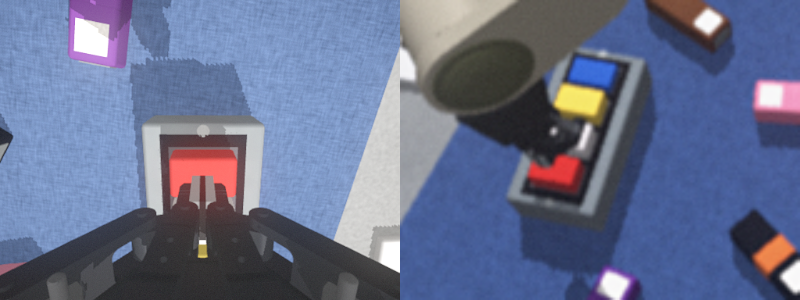

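Call:
{"name": "step_arm", "arguments": {"increments": [0,0,0.002,0,0,0,0.004,0,0,0,0.004,0]}}

```text
time: 4.4
tcp_pos: [0.5994, -0.3249, 0.0546]
orientation: [-0.0, 0.997, 0.073, -0.0]
force: [0.6, -0.3, 1.0]
gripper_width: -0.0001
```

```bash
python3 - <<'E'
from h import *
c=capture('scene');b=c['image']
print(proj(c,get_obs()['tcp_pos']))
cv2.imwrite('pics/r4.png',cv2.resize(b[120:210,110:230],(800,600),interpolation=cv2.INTER_CUBIC))
a=capture('wrist')['image'];cv2.imwrite('pics/r5.png',cv2.resize(a[120:340,150:370],(600,600),interpolation=cv2.INTER_CUBIC))
E
```

```text
[np.float64(152.51711965562916), np.float64(179.8601617995965)]
```

View pics/r4.png

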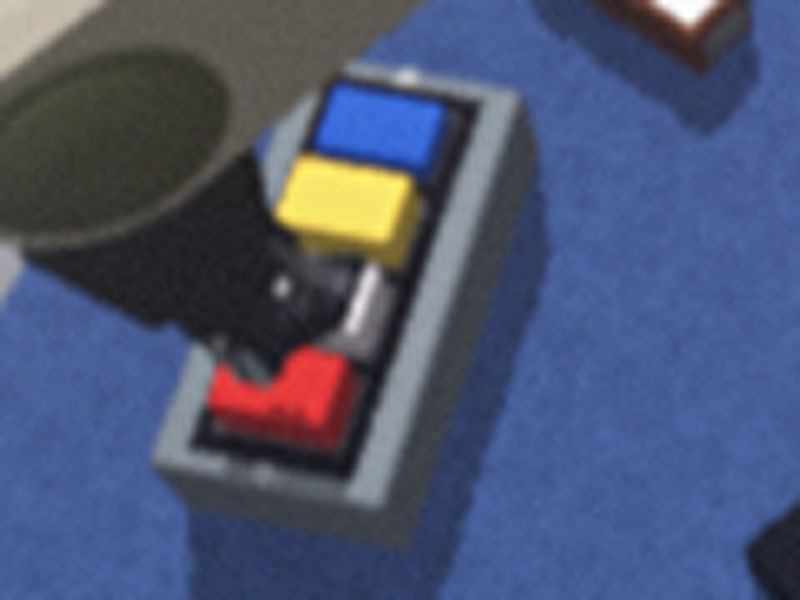

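View pics/r5.png

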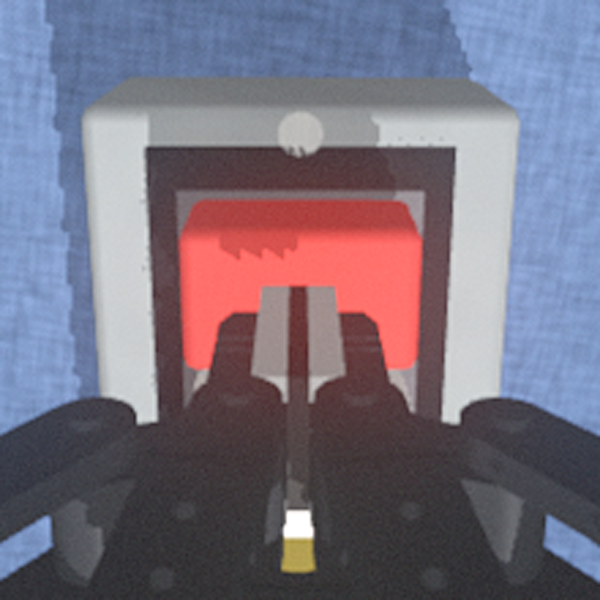

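Call:
{"name": "step_arm", "arguments": {"increments": [0,0,0.003,0,0,0,0.006,0,0,0,0.006,0]}}

```text
time: 4.8
tcp_pos: [0.5993, -0.3249, 0.0483]
orientation: [-0.0, 0.997, 0.073, -0.0]
force: [-0.2, -0.2, -0.8]
gripper_width: -0.0
```

```bash
python3 - <<'E'
from h import *
print(get_obs()['joint_efforts'].round(2))
c=capture('scene');b=c['image']
x=cv2.resize(b[120:210,110:230],(400,300),interpolation=cv2.INTER_CUBIC)
a=capture('wrist')['image'];y=cv2.resize(a[140:290,150:350],(400,300),interpolation=cv2.INTER_CUBIC)
cv2.imwrite('pics/r6.png',np.hstack([x,y]))
E
```

```text
[ 0.000e+00 -6.025e+01 -2.503e+01  0.000e+00 -6.000e-02 -0.000e+00]
```

View pics/r6.png

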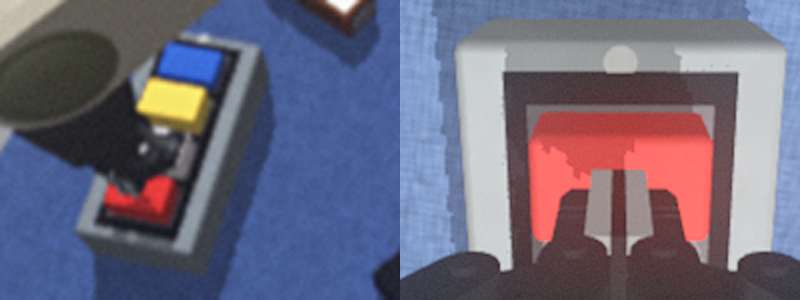

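Call:
{"name": "step_arm", "arguments": {"increments": [0,0,0.002,0,0,0,0.004,0,0,0,0.004,0]}}

```text
time: 5.2
tcp_pos: [0.5994, -0.3249, 0.0446]
orientation: [-0.0, 0.997, 0.073, -0.0]
force: [-0.0, 0.6, 1.3]
gripper_width: 0.0001
```

Call:
{"name": "step_arm", "arguments": {"increments": [0,0,0.002,0,0,0,0.004,0,0,0,0.004,0]}}

```text
time: 5.5
tcp_pos: [0.5994, -0.325, 0.0406]
orientation: [-0.0, 0.997, 0.073, -0.0]
force: [-0.1, 0.3, -0.9]
gripper_width: 0.0001
```

```bash
python3 - <<'E'
from h import *
c=capture('scene');b=c['image']
x=cv2.resize(b[120:210,110:230],(400,300),interpolation=cv2.INTER_CUBIC)
w=capture('wrist');a=w['image'];y=cv2.resize(a[140:290,150:350],(400,300),interpolation=cv2.INTER_CUBIC)
cv2.imwrite('pics/r7.png',np.hstack([x,y]))
print('campos',(-np.array(w['R']).T@np.array(w['t'])).round(4), get_obs()['tcp_pos'])
# console top corners in wrist: cap width in px
for r in trace('wrist','red_top')[:1]: print(r['score'],r['rect'])
E
```

```text
campos [ 0.6669 -0.3151  0.219 ] [ 0.59956708 -0.32503491  0.04093348]
0.86 [261.4, 233.1, 100.5, 70.5]
```

View pics/r7.png

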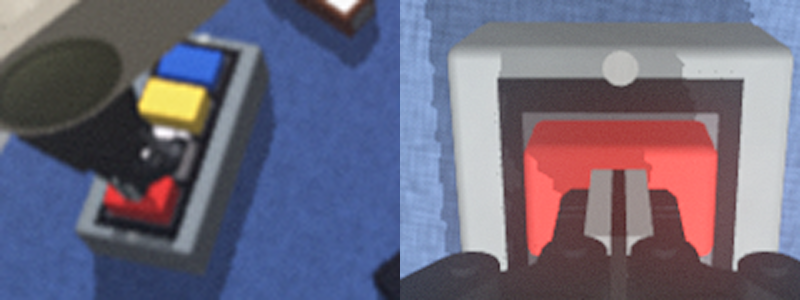

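```bash
python3 - <<'E'
from h import *
from inc import pose
o,R=pose();w=capture('wrist')
for x in (0,.008,.011):
  for d in (0,.01,.02,.03,.04,.05):
    p=[proj(w,o['tcp_pos']+R@np.array([x,y,-d])) for y in (-.0145,0,.0145)]
    print(x,d,np.round(p,0).tolist())
E
```

```text
0 0 [[235.0, 217.0], [259.0, 217.0], [282.0, 217.0]]
0 0.01 [[234.0, 223.0], [259.0, 223.0], [283.0, 223.0]]
0 0.02 [[233.0, 229.0], [259.0, 229.0], [285.0, 229.0]]
0 0.03 [[231.0, 237.0], [259.0, 237.0], [286.0, 237.0]]
0 0.04 [[230.0, 246.0], [259.0, 246.0], [288.0, 246.0]]
0 0.05 [[228.0, 255.0], [259.0, 255.0], [290.0, 255.0]]
0.008 0 [[235.0, 204.0], [259.0, 204.0], [282.0, 204.0]]
0.008 0.01 [[234.0, 210.0], [259.0, 210.0], [284.0, 210.0]]
0.008 0.02 [[233.0, 216.0], [259.0, 216.0], [285.0, 216.0]]
0.008 0.03 [[231.0, 223.0], [259.0, 223.0], [287.0, 223.0]]
0.008 0.04 [[229.0, 231.0], [259.0, 231.0], [289.0, 231.0]]
0.008 0.05 [[227.0, 239.0], [259.0, 239.0], [291.0, 239.0]]
0.011 0 [[235.0, 200.0], [259.0, 200.0], [283.0, 200.0]]
0.011 0.01 [[234.0, 205.0], [259.0, 205.0], [284.0, 205.0]]
0.011 0.02 [[232.0, 211.0], [259.0, 211.0], [285.0, 211.0]]
0.011 0.03 [[231.0, 217.0], [259.0, 217.0], [287.0, 217.0]]
0.011 0.04 [[229.0, 225.0], [259.0, 225.0], [289.0, 225.0]]
0.011 0.05 [[227.0, 233.0], [259.0, 233.0], [291.0, 233.0]]
```

Call:
{"name": "step_arm", "arguments": {"increments": [0,0,0.002,0,0,0,0.004,0,0,0,0.004,0]}}

```text
time: 6.0
tcp_pos: [0.5997, -0.3252, 0.0371]
orientation: [0.0, 0.997, 0.073, 0.0]
force: [-0.3, 0.3, 0.9]
gripper_width: -0.0001
```

Call:
{"name": "step_arm", "arguments": {"increments": [0,0,0.002,0,0,0,0.004,0,0,0,0.004,0]}}

```text
time: 6.3
tcp_pos: [0.5997, -0.3251, 0.033]
orientation: [0.0, 0.997, 0.073, 0.0]
force: [0.6, 0.1, 2.3]
gripper_width: -0.0001
```

```bash
python3 - <<'E'
from h import *
c=capture('scene');b=c['image']
x=cv2.resize(b[120:210,110:230],(400,300),interpolation=cv2.INTER_CUBIC)
w=capture('wrist');a=w['image'];y=cv2.resize(a[140:290,150:350],(400,300),interpolation=cv2.INTER_CUBIC)
cv2.imwrite('pics/r8.png',np.hstack([x,y]))
print(get_obs()['force'],get_obs()['tcp_pos'])
E
```

```text
[ 0.75163956 -0.73142674  1.73892354] [ 0.59964915 -0.3251446   0.03304155]
```

View pics/r8.png

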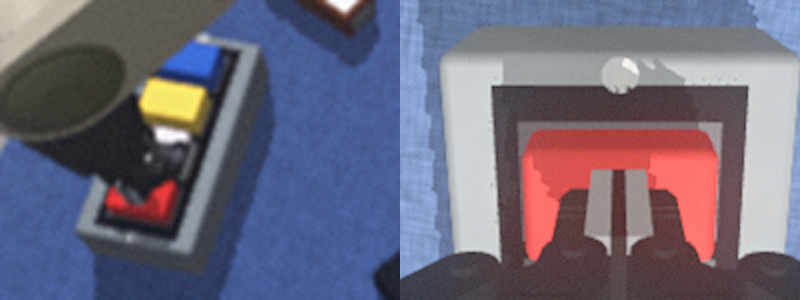

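Call:
{"name": "step_arm", "arguments": {"increments": [0,0,0.002,0,0,0,0.004,0,0,0,0.005,0,0,0,0.005,0]}}

```text
time: 6.8
tcp_pos: [0.5996, -0.3251, 0.0278]
orientation: [0.0, 0.997, 0.073, 0.0]
force: [0.7, -0.6, 3.2]
gripper_width: 0.0001
```

Call:
{"name": "step_arm", "arguments": {"increments": [0,0,0.001,0,0,0,0.002,0,0,0,0.003,0,0,0,0.003,0]}}

```text
time: 7.2
tcp_pos: [0.5996, -0.3251, 0.0249]
orientation: [0.0, 0.997, 0.073, 0.0]
force: [0.8, -0.2, 2.1]
gripper_width: 0.0001
```

Call:
{"name": "step_arm", "arguments": {"increments": [0,0,0.001,0,0,0,0.002,0,0,0,0.003,0,0,0,0.003,0]}}

```text
time: 7.6
tcp_pos: [0.6001, -0.3254, 0.024]
orientation: [0.001, 0.997, 0.073, 0.001]
force: [-3.2, 2.3, 15.0]
gripper_width: -0.0004
```

```bash
python3 - <<'E'
from h import *
c=capture('scene');b=c['image']
x=cv2.resize(b[120:210,110:230],(400,300),interpolation=cv2.INTER_CUBIC)
w=capture('wrist');a=w['image'];y=cv2.resize(a[140:290,150:350],(400,300),interpolation=cv2.INTER_CUBIC)
cv2.imwrite('pics/r9.png',np.hstack([x,y]))
print(get_obs()['force'],get_obs()['tcp_pos'])
E
```

```text
[-3.95016063  1.62236158 15.73325813] [ 0.60007453 -0.32541584  0.02406307]
```

View pics/r9.png

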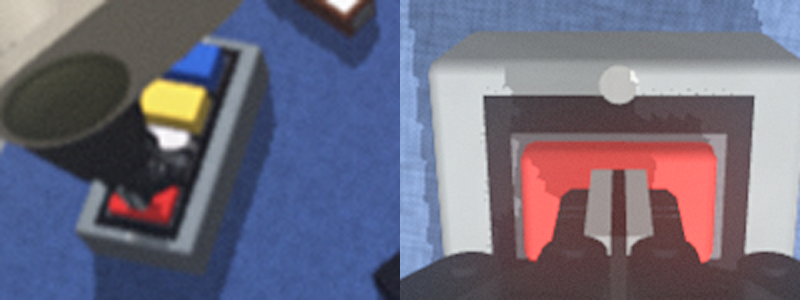

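Call:
{"name": "step_arm", "arguments": {"increments": [0,0,-0.004,0,0,0,-0.008,0,0,0,-0.014,0,0,0,-0.03,0,0,0,-0.07,0,0,0,-0.1,0,0,0,-0.1,0], "hand": 0}}

```text
time: 8.4
tcp_pos: [0.6013, -0.3263, 0.1281]
orientation: [0.003, 0.997, 0.073, 0.003]
force: [0.4, 0.4, 0.5]
gripper_width: 0.0853
```

```bash
python3 - <<'E'
from h import *
c=capture('scene');b=c['image']
x=cv2.resize(b[110:220,100:250],(400,300),interpolation=cv2.INTER_CUBIC)
w=capture('wrist');a=w['image'];y=cv2.resize(a,(400,300))
cv2.imwrite('pics/r10.png',np.hstack([x,y]))
E
python3 inc.py .5915 -.079 .10 62.3
```

```text
t 8.5 tcp [ 0.5996 -0.3251  0.1229] yaw 8.42 q [-0.67  0.72  1.05  0.    1.37  0.76] F [ 0.2 -0.2 -1.4] w 0.0854
inc [ 0.0279 -0.2447  0.0227] twist -53.88
```

View pics/r10.png

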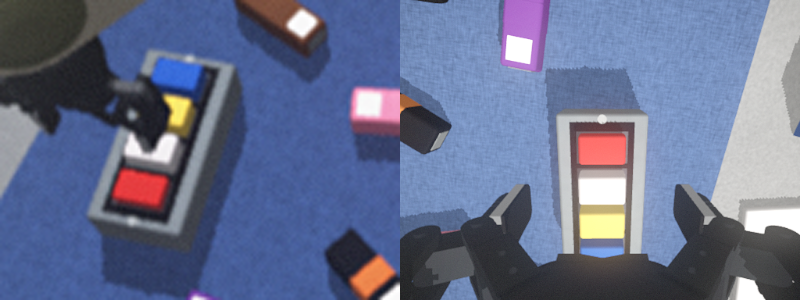

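Call:
{"name": "step_arm", "arguments": {"increments": [0.028,-0.245,0,-54,0.028,-0.245,0,-54,0.028,-0.245,0,-54,0.028,-0.245,0,-54,0.028,-0.245,0,-54,0.028,-0.245,0.02,-54,0.028,-0.245,0.03,-54,0.028,-0.245,0.03,-54]}}

```text
time: 9.3
tcp_pos: [0.59, -0.0778, 0.0896]
orientation: [-0.002, 0.855, 0.518, -0.002]
force: [0.6, 0.4, 0.2]
gripper_width: 0.0854
```

```bash
python3 - <<'E'
from h import *
from m import *
w=capture('wrist');cv2.imwrite('pics/b1.png',w['image'])
s=capture('scene')['image'];cv2.imwrite('pics/b1s.png',cv2.resize(s[100:260,100:320],(800,582),interpolation=cv2.INTER_CUBIC))
c=capture('top')
cv2.imwrite('pics/b1t.png',cv2.resize(c['image'][140:250,320:440],(640,587),interpolation=cv2.INTER_CUBIC))
for r in pinpoint('wrist','bad_psu_mid')[:3]: print(r['score'],r['location'],ray(w,r['location'],.016))
for r in trace('wrist','bad_psu_mid')[:3]: print(r['score'],r['rect'],rect(pts(w,r['pixels'],.03)))
H,S,V=cv2.split(cv2.cvtColor(w['image'],cv2.COLOR_BGR2HSV))
m=comp((H>4)&(H<18)&(S>140)&(V>60),np.array([256,200]));print('org',m.sum(),rect(pts(w,m,.032)))
E
python3 inc.py .5915 -.079 .10 62.3
```

```text
0.96 [464.2, 258.7] [ 0.72352085 -0.22507876  0.016     ]
0.74 [266.4, 182.6] [ 0.5966175  -0.07844194  0.016     ]
0.96 [263.5, 181.8, 51.6, 132.0] (array([594. , -76.1]), array([110. ,  40.2]), 62.9)
0.89 [455.1, 255.8, 112.9, 82.5] (array([ 714.1, -214.4]), array([59.5, 96.8]), 86.6)
0.55 [105.2, 286.1, 121.5, 74.2] (array([432. , -94.2]), array([ 53.5, 111.2]), 46.7)
org 40 (array([609.2, -87.8]), array([20.8,  1.6]), 63.7)
t 9.55 tcp [ 0.5916 -0.079   0.0925] yaw 62.34 q [-0.33  0.56  1.41  0.    1.17  0.15] F [-0.3 -0.1 -0.9] w 0.0855
inc [-0.0001 -0.0001 -0.0075] twist 0.04
```

View pics/b1.png

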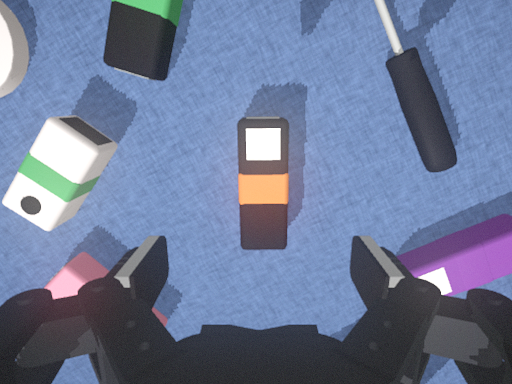

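View pics/b1s.png

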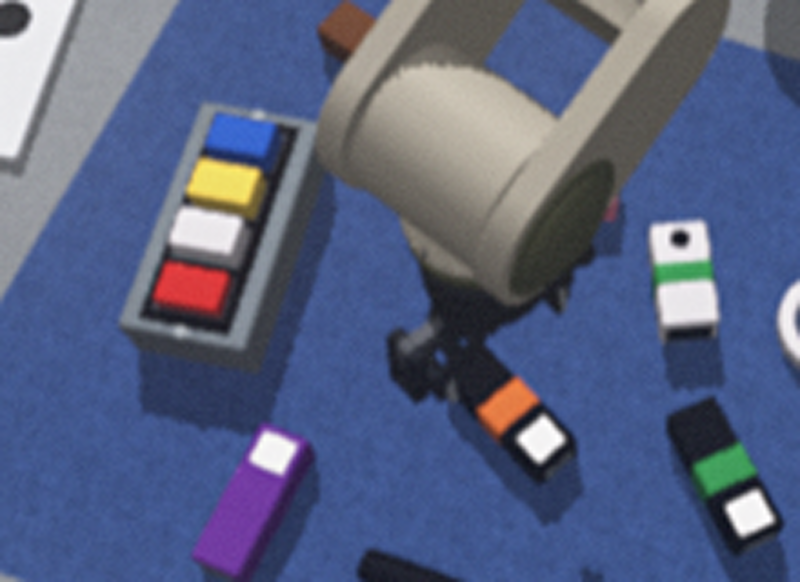

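View pics/b1t.png

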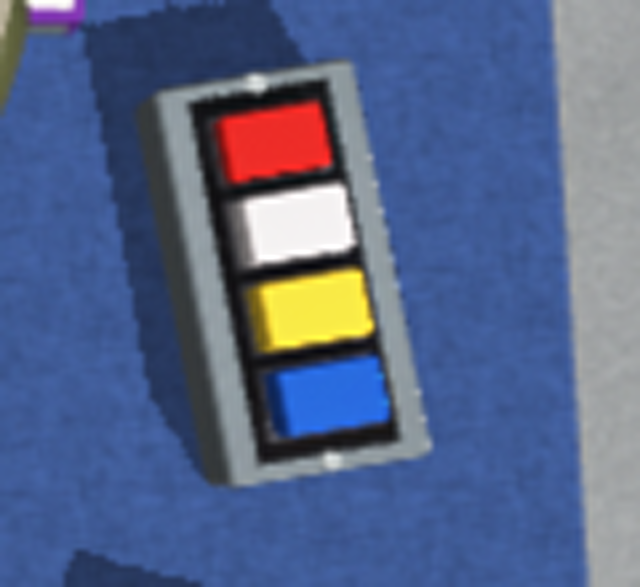

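Call:
{"name": "step_arm", "arguments": {"increments": [0.002,0.001,0.04,0,0.002,0.001,0.08,0,0.002,0.001,0.095,0,0.002,0.001,0.105,0,0.002,0.001,0.108,0,0.002,0.001,0.108,0]}}

```text
time: 10.15
tcp_pos: [0.594, -0.0776, -0.0149]
orientation: [0.001, 0.855, 0.518, 0.001]
force: [0.2, 0.4, 0.5]
gripper_width: 0.0853
```

```bash
python3 - <<'E'
from h import *
w=capture('wrist');s=capture('scene')['image']
cv2.imwrite('pics/b2.png',np.hstack([cv2.resize(w['image'],(400,300)),cv2.resize(s[150:270,180:340],(400,300),interpolation=cv2.INTER_CUBIC)]))
E
python3 inc.py .5925 -.077 -.03 62.3
```

```text
t 10.25 tcp [ 0.5941 -0.0775 -0.0146] yaw 62.42 q [-0.33  0.7   1.48 -0.    0.96  0.16] F [-0.4 -0.1 -0.5] w 0.0854
inc [-0.0003 -0.0017  0.0154] twist 0.12
```

View pics/b2.png

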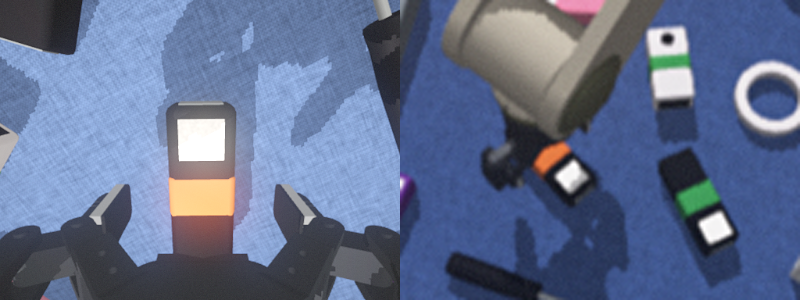

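Call:
{"name": "step_arm", "arguments": {"increments": [0,0,0.01,0,0,0,0.017,0,0,0,0.02,0,0,0,0.02,0]}}

```text
time: 10.65
tcp_pos: [0.5928, -0.0772, -0.0367]
orientation: [-0.0, 0.855, 0.518, -0.0]
force: [0.6, -0.0, -0.4]
gripper_width: 0.0854
```

```bash
python3 - <<'E'
from h import *
w=capture('wrist');s=capture('scene')['image']
cv2.imwrite('pics/b3.png',np.hstack([cv2.resize(w['image'],(400,300)),cv2.resize(s[150:270,180:340],(400,300),interpolation=cv2.INTER_CUBIC)]))
E
python3 inc.py .5925 -.077 -.03 62.3
```

```text
t 10.75 tcp [ 0.5933 -0.0773 -0.036 ] yaw 62.42 q [-0.33  0.73  1.49  0.    0.92  0.16] F [ 0.5 -0.9  0.2] w 0.0859
inc [-0.0001 -0.0009 -0.006 ] twist 0.12
```

View pics/b3.png

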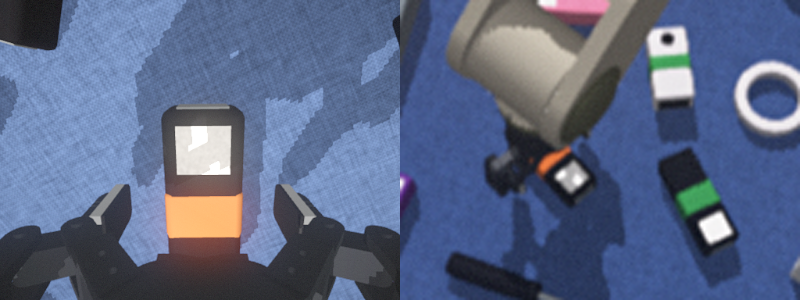

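Call:
{"name": "step_arm", "arguments": {"increments": [0,0,-0.001,0,0,0,-0.001,0,0,0,-0.001,0,0,0,-0.001,0,0,0,-0.001,0,0,0,-0.001,0,0,0,-0.001,0,0,0,-0.001,0], "hand": 1}}

```text
time: 11.55
tcp_pos: [0.5936, -0.0774, -0.0346]
orientation: [0.0, 0.855, 0.518, 0.0]
force: [0.2, -0.7, 5.3]
gripper_width: 0.0393
```

```bash
python3 - <<'E'
from h import *
w=capture('wrist');s=capture('scene')['image']
cv2.imwrite('pics/b4.png',np.hstack([cv2.resize(w['image'],(400,300)),cv2.resize(s[150:270,180:340],(400,300),interpolation=cv2.INTER_CUBIC)]))
E
python3 inc.py .5925 -.077 -.03 62.3
```

```text
t 11.65 tcp [ 0.5936 -0.0774 -0.0346] yaw 62.42 q [-0.33  0.73  1.49  0.    0.92  0.16] F [ 0.3 -0.6  5.1] w 0.0395
inc [-0.0001 -0.0012 -0.0046] twist 0.12
```

View pics/b4.png

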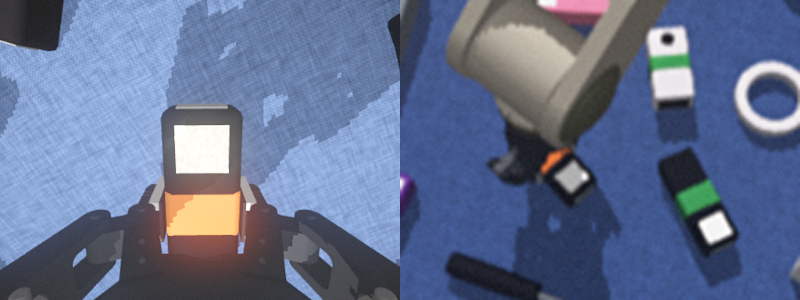

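Call:
{"name": "step_arm", "arguments": {"increments": [0,0,-0.02,0,0,0,-0.06,0,0,0,-0.11,0,0,0,-0.16,0,0,0,-0.21,0,0,0,-0.26,0,0,0,-0.275,0,0,0,-0.275,0]}}

```text
time: 12.45
tcp_pos: [0.5937, -0.0774, 0.2417]
orientation: [0.001, 0.855, 0.518, 0.001]
force: [-0.3, 0.5, -3.8]
gripper_width: 0.0389
```

```bash
python3 - <<'E'
from h import *
w=capture('wrist');s=capture('scene')['image']
cv2.imwrite('pics/b5.png',np.hstack([cv2.resize(w['image'],(400,300)),cv2.resize(s,(400,300),interpolation=cv2.INTER_CUBIC)]))
E
python3 inc.py .547 .3036 .24 -11.4
```

```text
t 12.55 tcp [ 0.5925 -0.0771  0.2378] yaw 62.41 q [-0.33  0.46  1.18  0.    1.51  0.16] F [-0.5  0.4 -4.1] w 0.0392
inc [ 0.3163 -0.2166 -0.0016] twist 73.81
```

View pics/b5.png

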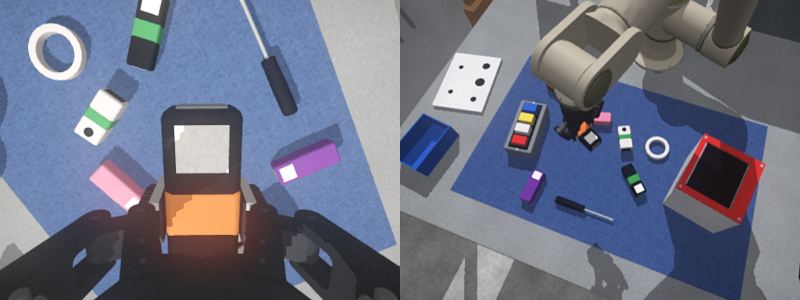

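Call:
{"name": "step_arm", "arguments": {"increments": [0.1,-0.07,0,20,0.2,-0.14,0,40,0.316,-0.217,0,73.8,0.316,-0.217,0,73.8,0.316,-0.217,0,73.8,0.316,-0.217,0,73.8,0.316,-0.217,0,73.8,0.316,-0.217,0,73.8,0.316,-0.217,0,73.8,0.316,-0.217,0,73.8,0.316,-0.217,0,73.8,0.316,-0.217,0,73.8]}}

```text
time: 13.75
tcp_pos: [0.5474, 0.302, 0.2392]
orientation: [0.0, 0.995, -0.098, -0.001]
force: [0.4, 0.2, -2.8]
gripper_width: 0.0392
```

```bash
python3 - <<'E'
from h import *
w=capture('wrist');s=capture('scene');im=s['image'].copy()
wi=w['image'].copy()
from m import *
a=np.radians(-11.4);ex=np.array([np.cos(a),np.sin(a)]);ey=np.array([-np.sin(a),np.cos(a)])
C=np.array([.546,.2987])
for cc,i in((w,wi),(s,im)):
    P=[proj(cc,[*(C+u*.075*ex+v*.065*ey),.2]) for u,v in((1,1),(1,-1),(-1,-1),(-1,1))]
    cv2.polylines(i,[np.int32(P)],True,(0,255,0),1)
cv2.imwrite('pics/c1.png',np.hstack([cv2.resize(wi,(400,300)),cv2.resize(im[130:290,300:512],(400,300),interpolation=cv2.INTER_CUBIC)]))
E
python3 inc.py .547 .3036 .24 -11.4
```

```text
t 13.85 tcp [0.5475 0.3022 0.2398] yaw -11.37 q [ 0.32  0.52  1.08 -0.    1.54  2.09] F [ 0.1 -0.2 -2.8] w 0.0389
inc [-0.0007 -0.0013 -0.0002] twist 0.03
```

View pics/c1.png

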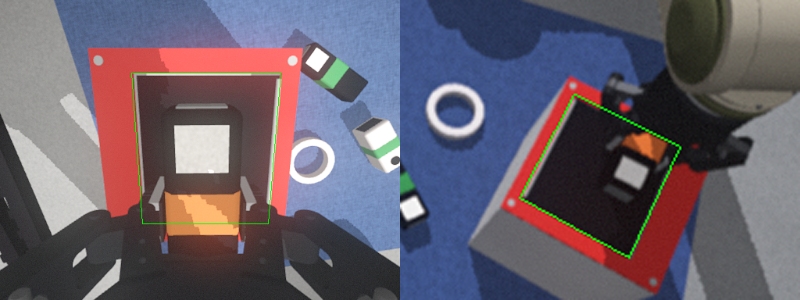

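Call:
{"name": "step_arm", "arguments": {"increments": [0,-0.001,0.04,0,0,-0.001,0.07,0,0,-0.001,0.08,0,0,-0.001,0.087,0,0,-0.001,0.093,0,0,-0.001,0.098,0,0,-0.001,0.098,0]}}

```text
time: 14.55
tcp_pos: [0.5481, 0.3043, 0.1426]
orientation: [-0.0, 0.995, -0.099, 0.001]
force: [1.7, 0.5, 2.6]
gripper_width: 0.0392
```

Call:
{"name": "step_arm", "arguments": {"increments": [0,0,0.006,0,0,0,0.012,0,0,0,0.017,0,0,0,0.017,0]}}

```text
time: 14.95
tcp_pos: [0.5474, 0.3044, 0.1244]
orientation: [-0.0, 0.995, -0.099, -0.0]
force: [2.0, 2.4, 3.5]
gripper_width: 0.0392
```

```bash
python3 - <<'E'
from h import *
w=capture('wrist');s=capture('scene')['image']
cv2.imwrite('pics/c2.png',np.hstack([cv2.resize(w['image'],(400,300)),cv2.resize(s[130:290,300:512],(400,300),interpolation=cv2.INTER_CUBIC)]))
E
python3 inc.py .547 .3036 .24 -11.4
```

```text
t 15.05 tcp [0.5475 0.3048 0.125 ] yaw -11.38 q [0.32 0.59 1.26 0.   1.28 2.09] F [2.5 2.9 1.2] w 0.0388
inc [-0.0003  0.0011 -0.115 ] twist 0.02
```

View pics/c2.png

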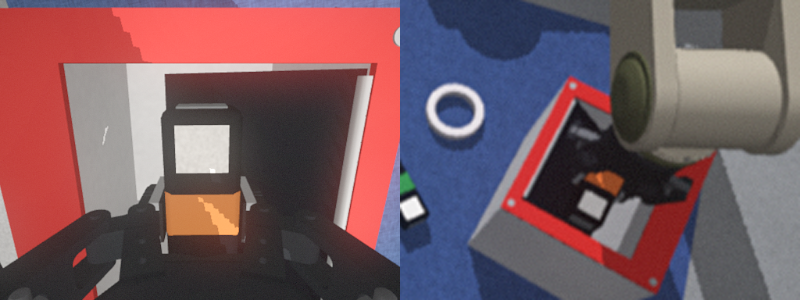

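Call:
{"name": "step_arm", "arguments": {"increments": [0,0,0.004,0,0,0,0.008,0,0,0,0.008,0]}}

```text
time: 15.35
tcp_pos: [0.5473, 0.3043, 0.1165]
orientation: [0.0, 0.995, -0.099, -0.0]
force: [0.8, 1.4, 2.5]
gripper_width: 0.0392
```

Call:
{"name": "step_arm", "arguments": {"increments": [0,0,0,0,0,0,0,0,0,0,0,0,0,0,0,0,0,0,0,0,0,0,0,0,0,0,0,0,0,0,0,0], "hand": 0.28}}

```text
time: 16.15
tcp_pos: [0.5473, 0.3053, 0.1176]
orientation: [-0.001, 0.995, -0.099, 0.0]
force: [-0.5, 6.7, 4.4]
gripper_width: 0.0614
```

```bash
python3 - <<'E'
from h import *
w=capture('wrist');s=capture('scene')['image']
cv2.imwrite('pics/c3.png',np.hstack([cv2.resize(w['image'],(400,300)),cv2.resize(s[130:290,300:512],(400,300),interpolation=cv2.INTER_CUBIC)]))
E
python3 inc.py .547 .3036 .24 -11.4
```

```text
t 16.25 tcp [0.5473 0.3053 0.1176] yaw -11.37 q [0.32 0.6  1.27 0.   1.27 2.09] F [-0.   7.1  3.6] w 0.0619
inc [ 0.      0.0014 -0.1224] twist 0.03
```

View pics/c3.png

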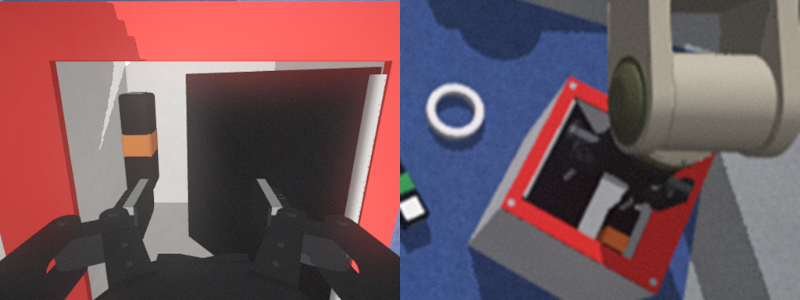

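```bash
python3 - <<'E'
from h import *
w=capture('wrist');s=capture('scene')
cv2.imwrite('pics/c4.png',np.hstack([cv2.resize(w['image'],(400,300)),cv2.resize(s['image'][190:290,400:512],(400,300),interpolation=cv2.INTER_CUBIC)]))
H,S,V=cv2.split(cv2.cvtColor(w['image'],cv2.COLOR_BGR2HSV))
from m import *
m=comp((H>5)&(H<20)&(S>120)&(V>60),np.array([177,185]))
for z in (.04,.08,.12,.16): print(z,m.sum(),rect(pts(w,m,z)))
H,S,V=cv2.split(cv2.cvtColor(s['image'],cv2.COLOR_BGR2HSV))
m=comp((H>5)&(H<20)&(S>120)&(V>60),np.array([413,257]))
for z in (.04,.08,.12,.16): print(z,m.sum(),rect(pts(s,m,z)))
E
```

```text
0.04 1238 (array([562. , 373.3]), array([38.7, 30.3]), 79.2)
0.08 1238 (array([570.1, 360.5]), array([32.7, 25.6]), 79.2)
0.12 1238 (array([578.2, 347.7]), array([26.6, 20.8]), 79.2)
0.16 1238 (array([586.4, 335. ]), array([20.6, 16.1]), 79.2)
0.04 155 (array([559.3, 375.3]), array([37.3, 27.2]), 76.5)
0.08 155 (array([573.5, 362.9]), array([35.7, 26. ]), 76.5)
0.12 155 (array([587.6, 350.4]), array([34. , 24.8]), 76.5)
0.16 155 (array([601.8, 338. ]), array([32.4, 23.6]), 76.5)
```

View pics/c4.png

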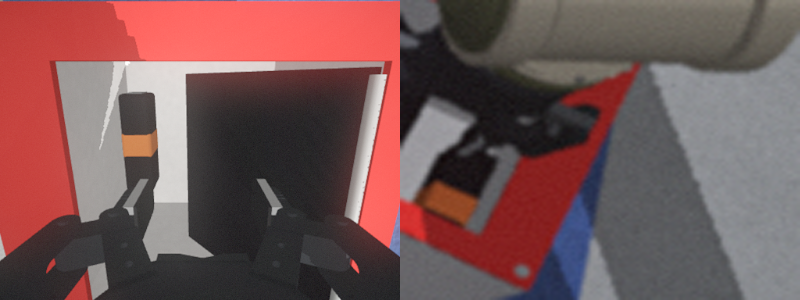

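Call:
{"name": "step_arm", "arguments": {"increments": [0,0,-0.02,0,0,0,-0.04,0,0,0,-0.06,0,0,0,-0.08,0,0,0,-0.11,0,0,0,-0.14,0,0,0,-0.14,0]}}

```text
time: 17.05
tcp_pos: [0.5484, 0.3042, 0.261]
orientation: [-0.001, 0.995, -0.099, 0.003]
force: [0.2, -1.1, 0.1]
gripper_width: 0.0617
```

```bash
python3 inc.py .4747 -.3434 .24 8.4
```

```text
t 17.05 tcp [0.5484 0.3042 0.261 ] yaw -11.4 q [ 0.32  0.52  1.04 -0.    1.58  2.09] F [ 0.2 -1.1  0.1] w 0.0617
inc [0.0556 0.6494 0.0197] twist -19.8
```

Call:
{"name": "step_arm", "arguments": {"increments": [0.056,0.649,0,-19.8,0.056,0.649,0,-19.8,0.056,0.649,0,-19.8,0.056,0.649,0,-19.8,0.056,0.649,0,-19.8,0.056,0.649,0,-19.8,0.056,0.649,0,-19.8,0.056,0.649,0,-19.8,0.056,0.649,0,-19.8,0.056,0.649,0,-19.8,0.056,0.649,0,-19.8,0.056,0.649,0,-19.8,0.056,0.649,0,-19.8,0.056,0.649,0.05,-19.8,0.056,0.649,0.1,-19.8,0.056,0.649,0.15,-19.8,0.056,0.649,0.17,-19.8,0.056,0.649,0.17,-19.8], "hand": 1}}

```text
time: 18.85
tcp_pos: [0.4722, -0.3414, 0.083]
orientation: [-0.003, 0.997, 0.073, -0.003]
force: [-0.4, 0.5, 0.5]
gripper_width: 0.0001
```

```bash
python3 inc.py .4747 -.3434 .04 8.4; python3 - <<'E'
from h import *
from m import *
w=capture('wrist');s=capture('scene')
cv2.imwrite('pics/d1.png',np.hstack([cv2.resize(w['image'],(400,300)),cv2.resize(s['image'],(400,300))]))
for r in pinpoint('wrist','blue_top')[:2]: print(r['score'],r['location'],ray(w,r['location'],.074))
for r in trace('wrist','blue_top')[:2]: print(r['score'],r['rect'],rect(pts(w,r['pixels'],.074)))
E
```

```text
t 18.85 tcp [ 0.4722 -0.3414  0.083 ] yaw 8.4 q [-0.83  0.55  1.45 -0.    1.15  0.6 ] F [-0.4  0.5  0.5] w 0.0001
inc [0.0024 0.0026 0.0429] twist -0.0
0.7 [263.5, 209.2] [ 0.47425351 -0.34405593  0.074     ]
0.75 [265.0, 204.5, 78.0, 52.6] (array([ 477.2, -343. ]), array([35.4, 49.2]), 8.5)
```

View pics/d1.png

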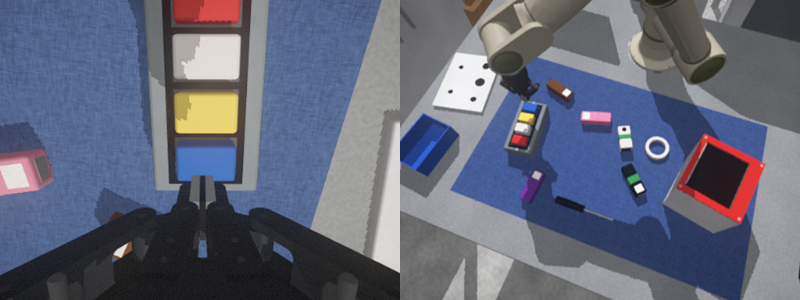

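```bash
python3 inc.py .4747 -.3434 .04 8.4
```

```text
t 19.05 tcp [ 0.4748 -0.3437  0.0887] yaw 8.42 q [-0.83  0.54  1.45 -0.    1.15  0.6 ] F [0.1 0.3 0.5] w -0.0001
inc [-0.0001 -0.0004  0.0487] twist 0.02
```

Call:
{"name": "step_arm", "arguments": {"increments": [0,0,0.02,0,0,0,0.04,0,0,0,0.046,0,0,0,0.05,0,0,0,0.054,0,0,0,0.058,0,0,0,0.061,0,0,0,0.064,0,0,0,0.066,0,0,0,0.066,0]}}

```text
time: 20.05
tcp_pos: [0.4752, -0.344, 0.0239]
orientation: [0.002, 0.997, 0.074, 0.001]
force: [-4.3, 3.9, 22.1]
gripper_width: -0.0001
```

Bottomed at 22 N. Let go, rise and check.

Call:
{"name": "step_arm", "arguments": {"increments": [0,0,-0.004,0,0,0,-0.01,0,0,0,-0.02,0,0,0,-0.05,0,0,0,-0.1,0,0,0,-0.15,0,-0.05,0.05,-0.16,0,-0.1,0.1,-0.16,0,-0.15,0.12,-0.16,0,-0.15,0.12,-0.16,0,-0.15,0.12,-0.16,0]}}

```text
time: 21.15
tcp_pos: [0.3394, -0.4867, 0.1811]
orientation: [0.0, 0.998, 0.071, -0.001]
force: [1.0, -0.2, -1.5]
gripper_width: -0.0001
```

```bash
python3 - <<'E'
from h import *
t=capture('top')['image'];s=capture('scene')['image']
r=lambda a:cv2.resize(a,(400,300),interpolation=cv2.INTER_CUBIC)
cv2.imwrite('pics/e1.png',np.vstack([np.hstack([r(s[110:206,100:228]),r(t[140:245,320:460])]),np.hstack([r(s[150:300,312:512]),r(t[120:240,40:200])])]))
cv2.imwrite('pics/e2.png',t)
print(get_obs()['force'],get_obs()['tcp_pos'],get_obs()['time'])
E
```

```text
[-0.00652203 -0.04350241  0.11398469] [ 0.3428267  -0.48393159  0.18111113] 21.25
```

View pics/e1.png

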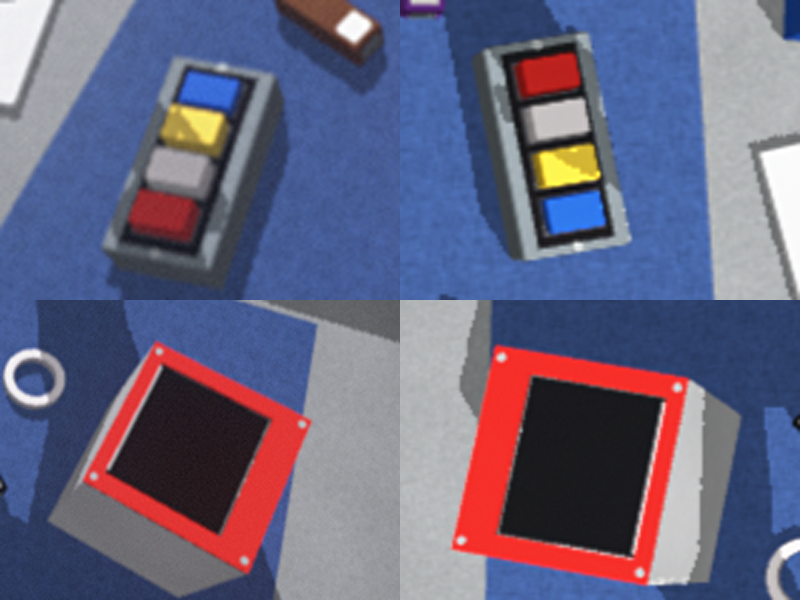

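View pics/e2.png

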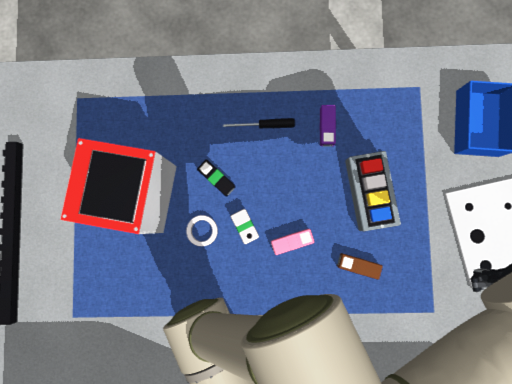

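```bash
python3 -c "
from bench import *
print(close_job())"
```

```text
the job is handed in; nothing more can be done
None
```

I carried out all three steps and handed the job in at about 21 s. The hand-in gives no verdict, so what follows is what the last pictures and readings showed.

- **Red key:** I pressed it until it bottomed, at about 15 N. The pictures then showed red latched and blue up.
- **Failed brick:** I gripped the orange-banded brick (39 mm opening), pushed the flap open with it and let go inside. Two camera views agree that it lies near the box floor, at about (0.56, 0.37). I could no longer see it once the flap had shut.
- **Blue key:** I pressed it until it bottomed, at about 22 N. The last pictures show blue down and red, white and yellow up. They also show the flap level and shut, and the arm clear of everything with about zero force. The key positions and the flap angle were judged from the pictures, not measured.
- **Things to leave:** The good brick, reader, screwdriver and ring look unmoved in the last picture, though I did not measure it.

**Mismatch:** The fingertips stood about 35 mm behind the TCP position the robot reports, which does not match the description. I found this while feeling for contact on the red key, and corrected for it in the later moves.

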